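Hang a turned piece on the gravity rail of the oiling stand

ROBOT

A 6-joint arm with a two-finger parallel gripper is mounted at the origin on the work surface. World frame = base frame: x ahead of the robot, y to its left, z up, the work surface at z = 0. Lengths are in m, angles in degrees, forces in N, time in s.
With the tool pointing down it reaches from about 0.4 to 0.825 m from the base axis. Payload 7 kg.
Tool frame: the origin (TCP) lies midway between the tips of the shut fingers; the grasp point (between the pads) lies 19 mm behind it; z points along the fingers, y is the direction in which the jaws open and shut (so a half turn about z gives the same grasp; the last joint's range is limited). The gripper opens to 88 mm and grips with 3 to 60 N. Pads are 19 mm wide; open, the fingers measure 130 mm over their backs; the gripper's body (78 mm by 193 mm) begins 47 mm behind the grasp point.
Start: joints at [-54.196, 20.546, 0.682, 0, -70.136, -16.507], TCP at [0.223, -0.637, 0.227] pointing down, gripper open.
Joint ranges: [-176.03, 176.03], [-82.01, 121.73], [-58.28, 71.71], [-173.87, 95.51], [-174.79, -0.11], [-173.66, 173.66]. Speed limits (degrees/s): [136.94, 136.94, 172.46, 180, 180, 180].

INTERFACE

Orientations are given as a 3x3 rotation matrix whose columns are the frame's x, y, z axes.
In Python, from rig import robot gives the robot as it stands. Calls block until the motion is done:
- robot.goto(position, orientation): joint-space move of the TCP to a pose.
- robot.servo_line(position, ori=None, speed=0.15): straight line of the TCP; ori=None keeps the orientation; speed is the mean speed in m/s.
- robot.movej(angles): joint-space move.
- robot.move_gripper(opening): opening from 0.0 (shut) to 1.0 (fully open); the grip force is fixed at half the most; returns when the fingers have stopped.
- robot.dwell(seconds).
- robot.ik(position, orientation): joint angles nearest the present ones, or None.
- robot.grab_frame(name): name is "scene" or "top" or "wrist"; returns (picture, depth): 420x560x3 uint8, red, green, blue; 420x560 float32, m along the optical axis (not along the pixel's ray), 0 where there is no reading.
- robot.camera_info(name): a dict with "vfov" (degrees; the focal length in pixels is half the picture's height over the tangent of half this angle, whatever the lens; pixels are square), "cx", "cy" (the principal point, pixels), "k1" (the pictures are not rectified: a ray, as slopes to the right and down, at radius r is drawn at 1 + k1 r^2 times it, then the intrinsics apply), "view" (4x4, takes a point from world to camera coordinates); the wrist camera has in their place "T_tool_cam" (4x4, takes a point from camera to tool coordinates, whose origin is the TCP and whose axes are the flange's). Camera axes: x right, y down, z forward; pixel columns grow to the right and rows downward; lengths in m; the calibration is good to about 2 mm. A picture is of the moment at which its call begins: read the wrist's pose just before it. camera_info takes no time and is no camera call.
A pose or a line that the arm cannot do raises robot.Unreachable and nothing moves.
- robot.job_done(): hands the job in, once; it reports no verdict.
Readings, each from a call of its own:
- robot.read_t(): time.
- robot.read_qpos(): joint angles.
- robot.read_qvel(): joint speeds.
- robot.read_effort(): joint torques, N m.
- robot.read_position(): TCP position.
- robot.read_tcp_rot(): TCP orientation.
- robot.read_force(): force on the tool from outside, world axes, zero at the start.
- robot.read_ft_torque(): the same for the moment, N m.
- robot.read_grip_width(): opening from 0.0 (shut) to 1.0 (fully open).
Only numpy, scipy, OpenCV 4.12 (cv2) and the standard library are available. Lean on these libraries where they do the work, as an engineer would, in place of code of your own. Each camera call takes 0.05 s, during which the arm holds its last target.

TASK

Lift the roller carrier with its turned piece out of the drilled block and hook it over the upper third of the sloped rail, both wheels seated; let the rail gently take its weight before you let go. Let it roll down by itself, check it, and if the spring catch holds it short of the buffers push it gently home until it stands against them behind the catch. Do not disturb the spindle, the wax tin or the sanding block.

Things in the scene. Friction and masses are not known exactly. Their poses are not given: they have to be found in the camera images.
- hanger: Metal roller carrier (0.43-0.59 kg), a C hook with two white grooved wheels, a dark turned wooden piece fixed under it. Origin: on the running line (wheel treads' underside), midway between the wheels; y along its travel (-y end leads downhill), x across, z up. Wheels at y = -30 and 30 mm; groove 9 mm wide (12 at its mouth), flanges reach 5 mm below the running line. Starts upright in the block.
- head (a point): Centre of the carrier's head, 58 mm above its origin: two flat plates, 23 mm over their outsides (across x), 52 mm long (y -26 to 26), 34 to 76 mm above the origin; grip it here across x. At its foot, 30 to 34 mm up, a folded lip stands out to 34 mm width (y -20 to 20). Below it, plates of the same width are 136 mm long (y -68 to 68), 4 to 34 mm above the origin.
- hook (a point): Middle of the top of the C hook's foot, 68 mm below the carrier's origin. The 24 mm wide strap carrying it runs down the carrier's -x side, inner face 8.5 mm from the middle, outer 11.5; the foot spans x -11.5 to 6.5 mm, and the +x side is open from 5 mm to 68 mm below the origin: here the rail enters. The turned piece under it is up to 44 mm across and ends 186 mm below the origin.
- push_face (a point): Uphill end (+y) of the carrier's plates, 68 mm from its origin and 20 mm above it: push here downhill, along the rail, to bring it home.
- stand: Oiling stand, fixed: base plate 130 x 470 x 8 mm (origin under its centre), two green posts on the +x side of a steel rail 6 mm thick, 25 mm tall, top edge rounded. The rail runs along the stand's y at x = 0 and falls towards -y. Hook the carrier on from the stand's -x side, axes alike (strap on -x). Posts rise 225 mm (low end) and 295 mm (high end). Put no more than 25 N on the stand.
- rail_stop (a point): Point of the stand on the rail's top edge at the face of the two rubber buffers, low end: stand y = -171, z = 221 mm; its axes are the stand's (level). True within 1 mm at any slope. The carrier is home when its origin is 67 to 71 mm uphill (+y) of this point. The rail is free for the carrier's plates up to 340 mm uphill of it.
- rail_upper (a point): Nominal point of the rail's top edge 250 mm uphill of the buffers, in the middle of the upper third, fixed to the stand at the mean slope. The rail's slope is clamped anywhere from 0.05 to 0.16 rad and is not reported, so the true edge lies up to 14 mm above or below this point: feel for it. From here the carrier rolls down in 1 to 8 s.
- catch_ramp (a point): Ramp of the steel latch dog over the rail's low end, 27 mm uphill of the buffers' face and 26 mm above the edge. A carrier rolling down usually stops with its leading cross bolt against this ramp, about 18 mm short of home; a downhill push of about 4 N takes the bolt under the sprung dog, which drops behind it.
- block: Pale wooden block 90 x 180 x 52 mm, fixed, with two bores 46 mm wide, 36 mm deep at y = -45 and 45 mm; origin under its centre. The carrier stands in one of them (either), origin 202 mm above the bench; its y axis is within 0.55 rad of the world's y.
- spindle: Leave alone: bare turned spindle, pale wood, 118 mm tall, 44 mm across, standing in the other bore of the block; origin at its foot.
- wax_tin: Leave alone: low round tin, 76 mm across, 34 mm tall, on the bench; origin under its centre.
- sanding_block: Leave alone: cork block 70 x 110 x 32 mm on the bench; origin under its centre.
There are look-alikes about, which are no part of the job. What is shaped like the block but pink or red is not meant.

How it is judged:
By the outcome, as a careful person would: the job done as asked, in the order asked, and still so for the second after the job is handed in, with the robot touching nothing.
It also fails if it takes over 72 s, if anything falls off the work surface, if the arm or the gripper's body presses on something with over 40 N, if the wrist force passes 120 N, or if a joint passes its speed limit or range.

## Working session

There is one attempt and no reset: what is moved stays moved. The work goes in short steps, each a Python script; the robot and the scene stay as the last script left them, time stands still between calls to the robot, and variables do not carry over. Pictures are saved under pics/ and viewed, and the job is handed in when it is done.

```bash
ls; mkdir -p pics
python3 - <<'E'
from rig import robot
import cv2,numpy as np
for n in ("scene","top","wrist"):
    p,d=robot.grab_frame(n)
    cv2.imwrite(f"pics/{n}0.png",p[:,:,::-1]); np.savez(f"pics/{n}0.npz",p=p,d=d)
    print(n,{k:(np.round(v,4).tolist() if hasattr(v,'__len__') else v) for k,v in robot.camera_info(n).items()})
print(robot.read_t(),robot.read_position(),robot.read_tcp_rot(),robot.read_force())
E
```

```text
pics
scene {'vfov': 42.28679412232146, 'cx': 279.0083956476544, 'cy': 213.62352116896355, 'k1': -0.126269821577372, 'view': [[0.7484, 0.6632, 0.0015, -0.4722], [0.3765, -0.423, -0.8242, 0.025], [-0.546, 0.6174, -0.5663, 1.6592], [0.0, 0.0, 0.0, 1.0]]}
top {'vfov': 56.07422284609203, 'cx': 283.3602186341023, 'cy': 210.5319149811368, 'k1': -0.021994362345177786, 'view': [[0.0128, -0.9996, 0.0237, 0.1245], [-0.9921, -0.0157, -0.1244, 0.5212], [0.1247, -0.0219, -0.9919, 1.1419], [0.0, 0.0, 0.0, 1.0]]}
wrist {'vfov': 66.9388673552234, 'cx': 284.0312783727377, 'cy': 210.33658039139897, 'k1': 0.009207711223617887, 'T_tool_cam': [[0.0005, -0.9642, -0.2653, 0.0713], [1.0, 0.0005, 0.0003, 0.0003], [-0.0002, -0.2653, 0.9642, -0.1569], [0.0, 0.0, 0.0, 1.0]]}
0.15 [ 0.22291772 -0.63674668  0.22581752] [[-9.43847311e-01 -3.30381522e-01 -5.50048514e-04]
 [-3.30381954e-01  9.43846596e-01  1.16980719e-03]
 [ 1.32678738e-04  1.28584547e-03 -9.99999164e-01]] [-0.07362402 -0.35657227  0.33572671]
```

View pics/scene0.png

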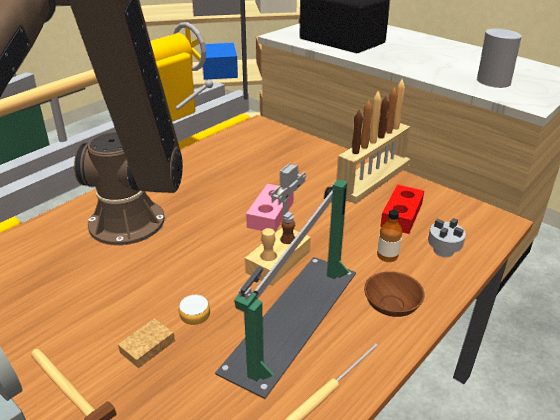

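View pics/top0.png

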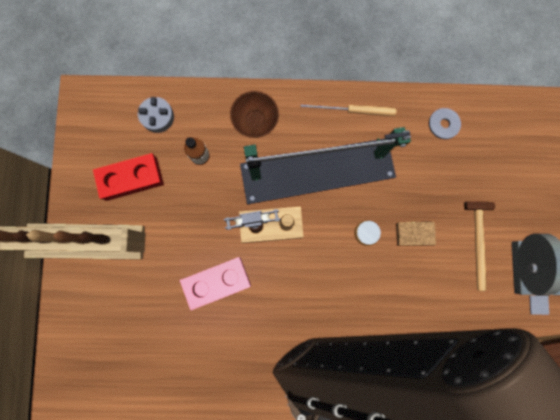

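```bash
cat > h.py <<'E'
import cv2,numpy as np
def K(ci): 
    f=210/np.tan(np.radians(ci['vfov']/2)); return f
def T_wc(robot,name,pos=None,R=None):
    ci=robot.camera_info(name)
    if name=='wrist':
        T=np.eye(4); T[:3,:3]=R; T[:3,3]=pos
        return T@np.array(ci['T_tool_cam'])
    return np.linalg.inv(np.array(ci['view']))
def rays(ci,uv):
    f=K(ci); uv=np.atleast_2d(np.array(uv,float))
    d=(uv-[ci['cx'],ci['cy']])/f; s=d.copy()
    for _ in range(10): s=d/(1+ci['k1']*(s**2).sum(-1,keepdims=True))
    return np.c_[s,np.ones(len(s))]
def at_depth(ci,T,uv,z):
    r=rays(ci,uv)*np.atleast_1d(z)[:,None]; return r@T[:3,:3].T+T[:3,3]
def at_plane(ci,T,uv,h):
    r=rays(ci,uv)@T[:3,:3].T; o=T[:3,3]
    return o+r*((h-o[2])/r[:,2])[:,None]
def proj(ci,T,P):
    P=np.atleast_2d(P); c=(P-T[:3,3])@T[:3,:3]; s=c[:,:2]/c[:,2:]
    s=s*(1+ci['k1']*(s**2).sum(-1,keepdims=True))
    return s*K(ci)+[ci['cx'],ci['cy']]
def cloud(ci,T,d):
    v,u=np.mgrid[0:420,0:560]; uv=np.c_[u.ravel(),v.ravel()]
    P=at_depth(ci,T,uv,d.ravel()).reshape(420,560,3); return P
def crop(img,x0,y0,x1,y1,s,fn):
    cv2.imwrite(fn,cv2.resize(img[y0:y1,x0:x1,::-1],None,fx=s,fy=s,interpolation=cv2.INTER_CUBIC))
E
python3 - <<'E'
from h import *
p=np.load('pics/top0.npz')['p']; crop(p,215,110,425,255,3.8,'pics/topc.png')
p=np.load('pics/scene0.npz')['p']; crop(p,210,150,370,400,2.4,'pics/scenec.png')
E
```

```text
(no output)
```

View pics/topc.png

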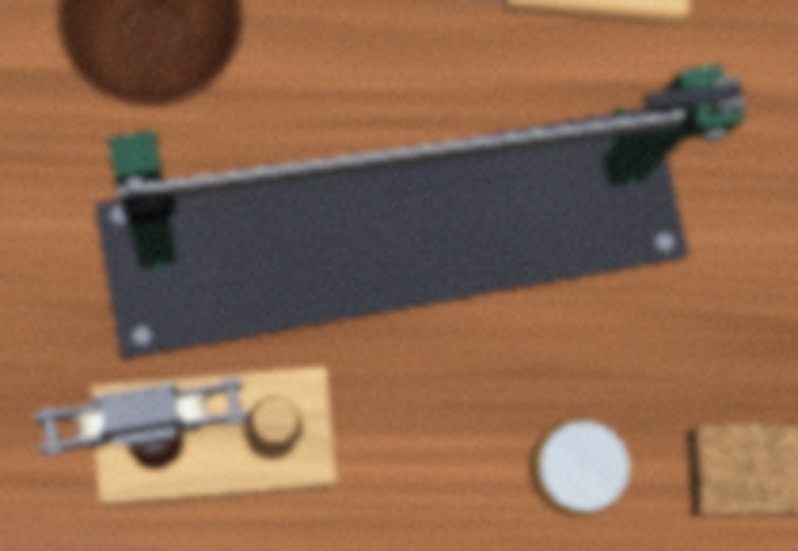

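View pics/scenec.png

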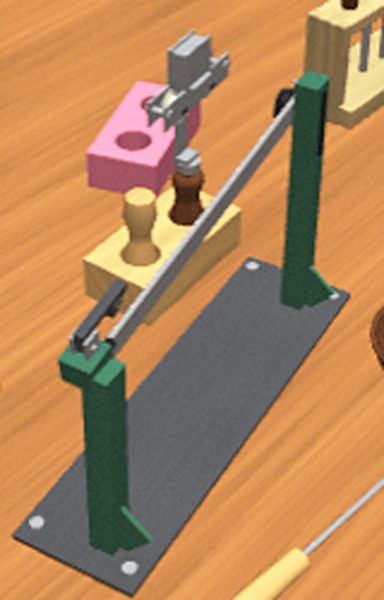

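Run:
```python
from h import *
from rig import robot
ci=robot.camera_info('top');T=T_wc(robot,'top');z=np.load('pics/top0.npz');d=z['d'];C=cloud(ci,T,d)
print('cam',T[:3,3])
def reg(n,x0,y0,x1,y1,z0,z1):
    Q=C[y0:y1,x0:x1].reshape(-1,3);dd=d[y0:y1,x0:x1].ravel()
    Q=Q[(dd>0)&(Q[:,2]>z0)&(Q[:,2]<z1)]
    if len(Q)<4: print(n,len(Q));return
    r=cv2.minAreaRect(Q[:,:2].astype(np.float32))
    print(n,len(Q),'zmed',np.median(Q[:,2]).round(4),'mean',Q[:,:2].mean(0).round(4),'rect',np.round(r[0],4),np.round(r[1],4),round(r[2],2));return Q
reg('head',220,200,285,240,.255,.30)
reg('plates',220,200,285,240,.20,.30)
reg('block',235,200,310,250,.04,.06)
reg('spindle',275,205,300,235,.09,.13)
reg('base',235,130,400,210,.004,.02)
reg('rail',240,130,405,170,.2,.33)
reg('tin',350,215,385,250,.025,.05)
reg('cork',392,215,440,250,.02,.05)
reg('bench',300,250,340,270,-.02,.02)
# pixel corner checks
pix=lambda u,v:(215+u/3.8-.5+.13,110+v/3.8-.5+.13)
for n,u,v,h in [('baseTL',97,205,.008),('baseBL',122,356,.008),('baseBR',688,257,.008),('blkBL',102,503,.052),('blkBR',335,485,.052),('blkTR',326,367,.052),('blkTL',92,384,.052),('tin',583,465,.034),('spin',275,418,.118),('headTL',101,395,.278),('headTR',173,385,.278),('headBR',181,421,.278),('headBL',107,432,.278)]:
    print(n,at_plane(ci,T,[pix(u,v)],h)[0].round(4))
```

```text
cam [0.373064   0.15765103 1.19463084]
head 222 zmed 0.2749 mean [0.4719 0.2131] rect [0.4725 0.2134] [0.0229 0.0517] 10.72
plates 588 zmed 0.2357 mean [0.4709 0.212 ] rect [0.4711 0.2136] [0.0312 0.1345] 10.51
block 1214 zmed 0.0516 mean [0.4691 0.1573] rect [0.4768 0.1684] [0.0904 0.1802] 5.61
spindle 74 zmed 0.1253 mean [0.4772 0.1258] rect [0.4802 0.1245] [0.0372 0.0346] 55.66
base 5256 zmed 0.0077 mean [0.6407 0.0301] rect [0.6535 0.0255] [0.2507 0.5075] 1.23
rail 1166 zmed 0.2502 mean [0.646  0.0455] rect [0.6549 0.0294] [0.0473 0.4113] 10.76
tin 444 zmed 0.0337 mean [ 0.458  -0.1206] rect [ 0.4582 -0.1212] [0.0681 0.0681] 53.23
cork 855 zmed 0.0317 mean [ 0.457  -0.2649] rect [ 0.4569 -0.2668] [0.0691 0.1088] 1.09
bench 798 zmed -0.0002 mean [0.3762 0.0202] rect [0.3763 0.0199] [0.0571 0.1191] 0.74
baseTL [0.6656 0.2661 0.008 ]
baseBL [0.5426 0.2428 0.008 ]
baseBR [ 0.6315 -0.2148  0.008 ]
blkBL [0.4233 0.2521 0.052 ]
blkBR [0.4395 0.075  0.052 ]
blkTR [0.5303 0.0826 0.052 ]
blkTL [0.5142 0.2621 0.052 ]
tin [ 0.4588 -0.12    0.034 ]
spin [0.4834 0.1235 0.118 ]
headTL [0.4796 0.2358 0.278 ]
headTR [0.4865 0.1917 0.278 ]
headBR [0.4643 0.1863 0.278 ]
headBL [0.4568 0.2315 0.278 ]
```

Run:
```python
from h import *
from rig import robot
ci=robot.camera_info('top');T=T_wc(robot,'top');z=np.load('pics/top0.npz');d=z['d'];C=cloud(ci,T,d)
a=np.radians(10.8);c0=np.array([.6508,.0262]);ex=np.array([np.cos(a),np.sin(a)]);ey=np.array([-np.sin(a),np.cos(a)])
def st(n,C,d):
    Q=C[d>0];q=np.c_[(Q[:,:2]-c0)@ex,(Q[:,:2]-c0)@ey,Q[:,2]]
    m=(abs(q[:,0])<.012)&(q[:,2]>.19)&(q[:,2]<.32)&(q[:,1]>-.2)&(q[:,1]<.25)
    q=q[m]
    for y in np.arange(-.2,.24,.02):
        s=q[(q[:,1]>=y)&(q[:,1]<y+.02)]
        if len(s): print(n,round(y+.01,3),len(s),'x',np.percentile(s[:,0],[5,50,95]).round(4),'z',np.percentile(s[:,2],[10,50,90]).round(4))
    m=(q[:,1]>-.10)&(q[:,1]<.16);s=q[m]
    if len(s)>20: print(n,'slope',np.polyfit(s[:,1],s[:,2],1),'x',np.polyfit(s[:,1],s[:,0],1))
st('top',C,d)
ci=robot.camera_info('scene');T2=T_wc(robot,'scene');d2=np.load('pics/scene0.npz')['d'];st('scene',cloud(ci,T2,d2),d2)
```

```text
top -0.19 86 x [-0.0104 -0.0033  0.0063] z [0.236  0.2532 0.2616]
top -0.17 84 x [-0.0103 -0.0018  0.0049] z [0.2074 0.2339 0.2642]
top -0.15 78 x [-0.0044 -0.0014  0.0047] z [0.209  0.2534 0.2671]
top -0.13 36 x [-0.0031 -0.0016  0.0027] z [0.2088 0.2236 0.2628]
top -0.11 32 x [-0.0029 -0.0019  0.0024] z [0.2115 0.2267 0.2301]
top -0.09 35 x [-0.0036 -0.0021  0.0015] z [0.2111 0.2285 0.2338]
top -0.07 34 x [-0.0032 -0.0025  0.0015] z [0.214  0.2315 0.2361]
top -0.05 33 x [-0.0037 -0.0024  0.0013] z [0.2177 0.2353 0.2392]
top -0.03 36 x [-0.004  -0.0029  0.0016] z [0.2217 0.2372 0.2423]
top -0.01 36 x [-0.004  -0.0029  0.0012] z [0.224  0.2398 0.2441]
top 0.01 37 x [-0.0044 -0.0032  0.0011] z [0.2251 0.2424 0.2472]
top 0.03 36 x [-0.0044 -0.0032  0.0011] z [0.2288 0.2443 0.249 ]
top 0.05 35 x [-0.0044 -0.0036  0.0007] z [0.2321 0.249  0.2522]
top 0.07 37 x [-0.0047 -0.0038  0.0008] z [0.2337 0.2507 0.2552]
top 0.09 39 x [-0.0045 -0.0039  0.0004] z [0.2352 0.2534 0.2571]
top 0.11 38 x [-0.0052 -0.0043  0.0009] z [0.2418 0.2581 0.2615]
top 0.13 38 x [-0.0052 -0.0041  0.0004] z [0.2431 
[... 1102 characters left out ...]
12  0.003 ] z [0.228  0.238  0.2502]
scene 0.05 42 x [-0.0021  0.001   0.0027] z [0.2305 0.2444 0.2529]
scene 0.07 51 x [-0.0018  0.0007  0.0027] z [0.2341 0.2468 0.2569]
scene 0.09 43 x [-0.0037  0.0005  0.0019] z [0.2375 0.2515 0.2581]
scene 0.11 49 x [-0.0024  0.0006  0.002 ] z [0.2396 0.2525 0.2611]
scene 0.13 41 x [-0.0026 -0.      0.002 ] z [0.241  0.2557 0.2649]
scene 0.15 44 x [-0.0033 -0.0001  0.0012] z [0.244  0.2582 0.2671]
scene 0.17 177 x [-0.0091  0.0042  0.0113] z [0.2098 0.2582 0.2825]
scene 0.19 68 x [-0.0106  0.0035  0.011 ] z [0.2137 0.2737 0.2955]
scene 0.21 8 x [0.0009 0.0051 0.0105] z [0.2928 0.2938 0.2953]
scene slope [0.13691684 0.23659015] x [-0.01837574  0.00205208]
```

```bash
cat >> h.py <<'E'
def fr(yaw):
    a=np.radians(yaw); ex=np.array([np.cos(a),np.sin(a),0]);ey=np.array([-np.sin(a),np.cos(a),0]); return ex,ey
EZ=np.array([0,0,1.])
def Rt(yaw,tilt=0):
    ex,ey=fr(yaw); R=np.c_[ey,ex,-EZ]
    return cv2.Rodrigues(ex*tilt)[0]@R
def wristshot(robot,fn):
    pos=np.array(robot.read_position());R=np.array(robot.read_tcp_rot());p,d=robot.grab_frame('wrist')
    np.savez(fn+'.npz',p=p,d=d,pos=pos,R=R); cv2.imwrite(fn+'.png',p[:,:,::-1]); return p,d,pos,R
E
python3 - <<'E'
from h import *
from rig import robot
print(robot.read_qpos())
for P,y,t in [((.4725,.2134,.40),10,0),((.4725,.2134,.241),10,0),((.4725,.2134,.38),10,0),((.56,.2,.36),10,0),((.555,.09,.36),11,0.14),((.636,.102,.29),11.2,.14),((.636,.102,.33),11.2,.14),((.66,.01,.24),11.2,0),((.66,.01,.24),11.2,.14)]:
    q=robot.ik(list(P),Rt(y,t)); print(P,None if q is None else np.round(q,1))
robot.goto([.4725,.2134,.40],Rt(10.3))
wristshot(robot,'pics/w1'); print(robot.read_t(),robot.read_position(),robot.read_force())
E
```

```text
[-5.41964066e+01  2.05840755e+01  6.46166357e-01 -1.45139649e-02
 -7.01348874e+01 -1.65066974e+01]
(0.4725, 0.2134, 0.4) [ 46.    1.8  -1.    0.  -87.3 144. ]
(0.4725, 0.2134, 0.241) [ 46.    5.1 -17.6   0.  -67.3 144. ]
(0.4725, 0.2134, 0.38) [ 46.    1.9  -3.3   0.  -84.8 144. ]
(0.56, 0.2, 0.36) [ 38.5   9.8   3.2   0.  -83.4 151.5]
(0.555, 0.09, 0.36) [ 23.5   7.    2.6  -7.9 -83.9 168.2]
(0.636, 0.102, 0.29) [ 21.5  16.3   5.7  -8.1 -78.1 171.3]
(0.636, 0.102, 0.33) [ 21.5  15.6   9.7  -8.  -82.7 170.6]
(0.66, 0.01, 0.24) [ 17.8  18.7  -0.2   0.  -71.1 173.4]
(0.66, 0.01, 0.24) None
3.3583 [0.47267981 0.21301214 0.39984283] [ 0.49573813 -0.51836078  0.43617274]
```

View pics/w1.png

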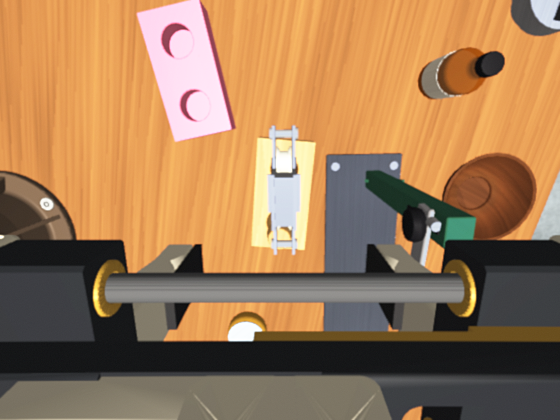

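```bash
cat >> h.py <<'E'
def Rf(yaw,tilt=0):
    ex,ey=fr(yaw); return cv2.Rodrigues(ex*tilt)[0]@np.c_[-ey,-ex,-EZ]
E
python3 - <<'E'
from h import *
from rig import robot
ci=robot.camera_info('wrist');z=np.load('pics/w1.npz');d=z['d'];T=T_wc(robot,'wrist',z['pos'],z['R']);C=cloud(ci,T,d)
def reg(n,x0,y0,x1,y1,z0,z1):
    Q=C[y0:y1,x0:x1].reshape(-1,3);dd=d[y0:y1,x0:x1].ravel()
    Q=Q[(dd>0)&(Q[:,2]>z0)&(Q[:,2]<z1)]
    r=cv2.minAreaRect(Q[:,:2].astype(np.float32))
    print(n,len(Q),'zmed',np.median(Q[:,2]).round(4),'rect',np.round(r[0],4),np.round(r[1],4),round(r[2],2))
reg('head',255,120,315,250,.268,.30)
reg('plates',255,120,315,256,.226,.30)
reg('block',245,130,320,255,.04,.06)
crop(z['p'],240,110,330,260,4,'pics/w1c.png')
for P,y,t in [((.4725,.2134,.40),10,0),((.4725,.2134,.241),10,0),((.56,.2,.36),10,0),((.555,.09,.36),11,0.14),((.636,.102,.29),11.2,.14),((.636,.102,.33),11.2,.14),((.66,.01,.24),11.2,0),((.66,.01,.24),11.2,.14)]:
    q=robot.ik(list(P),Rf(y,t)); print(P,None if q is None else np.round(q,1))
E
```

```text
head 1305 zmed 0.2741 rect [0.4721 0.2144] [0.0225 0.0519] 10.74
plates 2449 zmed 0.2728 rect [0.4724 0.214 ] [0.0336 0.1353] 10.25
block 3025 zmed 0.0509 rect [0.4772 0.1695] [0.0902 0.1803] 5.62
(0.4725, 0.2134, 0.4) [ 46.    1.8  -1.    0.  -87.3 -36. ]
(0.4725, 0.2134, 0.241) [ 46.    5.1 -17.6   0.  -67.3 -36. ]
(0.56, 0.2, 0.36) [ 38.5   9.8   3.2   0.  -83.4 -28.5]
(0.555, 0.09, 0.36) [ 23.5   7.    2.6  -7.9 -83.9 -11.8]
(0.636, 0.102, 0.29) [ 21.5  16.3   5.7  -8.1 -78.1  -8.7]
(0.636, 0.102, 0.33) [ 21.5  15.6   9.7  -8.  -82.7  -9.4]
(0.66, 0.01, 0.24) [ 17.8  18.7  -0.2   0.  -71.1  -6.6]
(0.66, 0.01, 0.24) [ 12.9  19.9   4.5  -8.3 -74.5   0.6]
```

View pics/w1c.png

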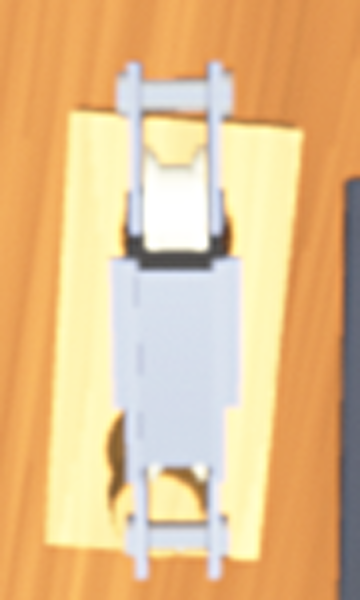

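Run:
```python
from h import *
from rig import robot
R=Rf(10.6)
robot.goto([.4722,.2142,.33],R)
print(robot.read_t(),robot.read_force())
robot.servo_line([.4722,.2142,.240],speed=.08)
print(robot.read_t(),robot.read_position(),robot.read_force())
robot.move_gripper(0.1)
print(robot.read_t(),robot.read_grip_width()*88,robot.read_position(),robot.read_force(),robot.read_ft_torque())
```

```text
6.0083 [-0.13716325  0.26393642  0.04219311]
7.2833 [0.4724941  0.21440101 0.2405687 ] [-0.00876984 -0.49805479  0.29326889]
8.3167 23.294943358632906 [0.47214605 0.2141876  0.23998471] [0.07327506 0.04143582 0.32179399] [-0.01258211  0.21301073 -0.00453807]
```

Run:
```python
from h import *
from rig import robot
robot.servo_line([.4722,.2142,.27],speed=.06)
print(robot.read_t(),robot.read_force(),robot.read_ft_torque())
robot.servo_line([.4722,.2142,.375],speed=.12)
print(robot.read_t(),robot.read_position(),robot.read_force(),robot.read_ft_torque(),robot.read_grip_width()*88)
for n in ('scene','top'):
    p,d=robot.grab_frame(n); np.savez(f'pics/{n}1.npz',p=p,d=d); cv2.imwrite(f'pics/{n}1.png',p[:,:,::-1])
crop(p,200,110,425,260,3.5,'pics/top1c.png')
p=np.load('pics/scene1.npz')['p'];crop(p,210,120,370,320,3,'pics/scene1c.png')
```

```text
8.9667 [-0.6613884   0.07255017 -5.3754345 ] [0.0271872  0.13957489 0.0413935 ]
9.9917 [0.47179303 0.21405355 0.37399898] [-0.40915694 -0.27961699 -6.05695464] [ 0.01230681  0.11464726 -0.01617959] 22.8825037103292
```

View pics/scene1c.png

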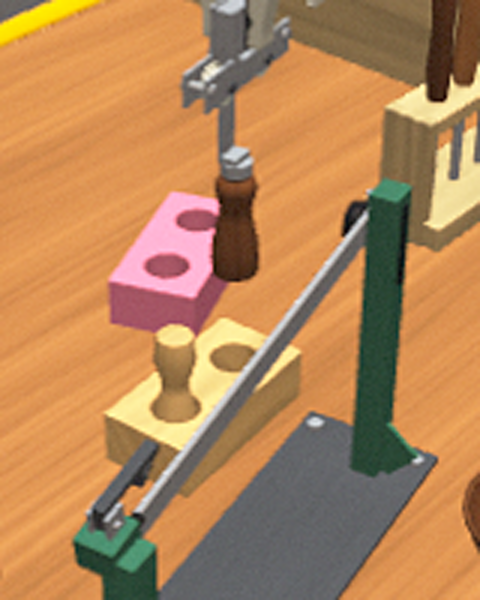

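View pics/top1c.png

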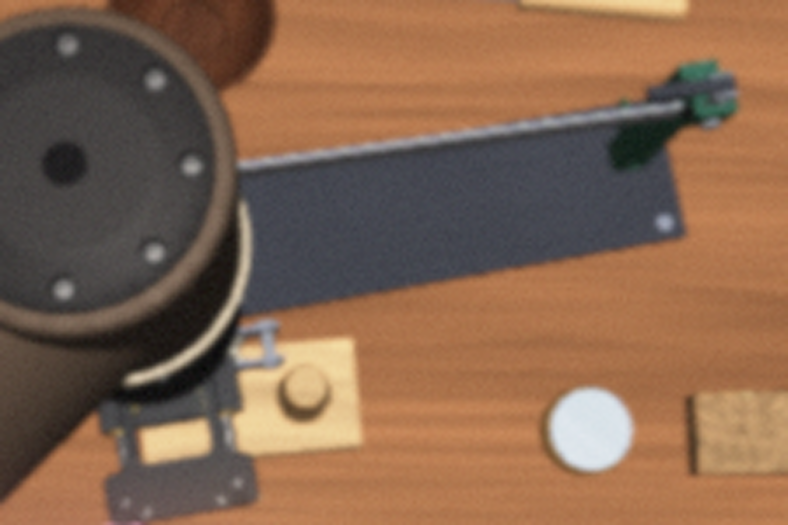

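```bash
cat >> h.py <<'E'
C0=np.array([.6508,.0262,0]);YAW=11.2;SL=.1395
def tcp_for(sx,sy,z,tilt=SL,off=.039,yaw=YAW,c0=C0):
    "TCP so that carrier origin is at stand (sx,sy), world z"
    ex,ey=fr(yaw); u=cv2.Rodrigues(ex*tilt)[0]@EZ
    return c0+ex*sx+ey*sy+EZ*z+off*u
E
python3 - <<'E'
from h import *
from rig import robot
robot.servo_line([.555,.2,.375],ori=Rf(10.8),speed=.15)
P=tcp_for(-.085,.0766,.335); print(P)
robot.servo_line(P,ori=Rf(YAW,SL),speed=.15)
robot.dwell(.3)
p,d,pos,R=wristshot(robot,'pics/w2'); print(robot.read_t(),pos,robot.read_force(),robot.read_ft_torque())
E
```

```text
[0.55359377 0.07951165 0.37362114]
12.1 [0.55355964 0.0802265  0.37345979] [ 0.24366346  0.79769216 -5.43534584] [-0.82419842 -0.06598797  0.04409436]
```

View pics/w2.png

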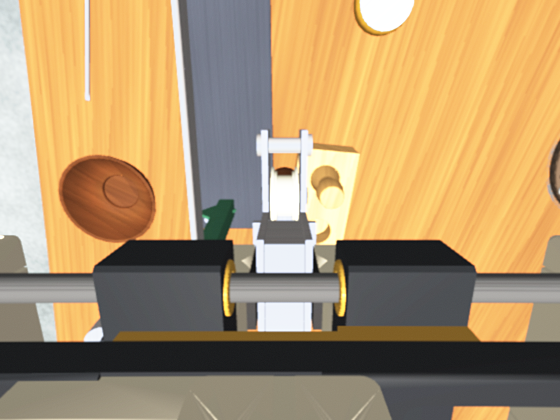

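Run:
```python
from h import *
from rig import robot
ci=robot.camera_info('wrist');z=np.load('pics/w2.npz');d=z['d'];T=T_wc(robot,'wrist',z['pos'],z['R']);C=cloud(ci,T,d)
ex,ey=fr(YAW);Q=C[d>0];q=np.c_[(Q-C0)@ex,(Q-C0)@ey,Q[:,2]]
q=q[(abs(q[:,0])<.02)&(q[:,2]>.2)&(q[:,2]<.32)]
for y in np.arange(-.2,.24,.02):
    s=q[(q[:,1]>=y)&(q[:,1]<y+.02)]
    if len(s)>3: print(round(y+.01,3),len(s),'x',np.percentile(s[:,0],[0,5,50,95,100]).round(4),'z',np.percentile(s[:,2],[10,50,90]).round(4))
# carrier in camera relative to tool
cam=rays  # plates
Rq=z['R'];pos=z['pos'];t=(C.reshape(-1,3)-pos)@Rq;m=(d.ravel()>0)&(abs(t[:,1])<.03)&(abs(t[:,2])<.06)&(t[:,0]>-.1)&(t[:,0]<.12)
t=t[m]
for x in np.arange(0,.1,.01):
    s=t[(t[:,0]>=x)&(t[:,0]<x+.01)]
    if len(s)>3: print('car',round(x+.005,3),len(s),'ty',np.percentile(s[:,1],[2,50,98]).round(4),'tz',np.percentile(s[:,2],[5,20,50]).round(4))
crop(z['p'],140,0,330,240,2.5,'pics/w2c.png')
```

```text
-0.07 284 x [-0.0044 -0.0042 -0.0036  0.0008  0.002 ] z [0.213  0.23   0.2349]
-0.05 431 x [-0.0043 -0.0041 -0.0035  0.0009  0.0017] z [0.2165 0.234  0.2373]
-0.03 410 x [-0.0042 -0.004  -0.0035  0.001   0.0021] z [0.2192 0.2366 0.2399]
-0.01 373 x [-0.0043 -0.004  -0.0035  0.0011  0.0023] z [0.2224 0.2394 0.2428]
0.01 363 x [-0.0042 -0.004  -0.0035  0.001   0.0021] z [0.225  0.2425 0.2456]
0.03 338 x [-0.0044 -0.004  -0.0034  0.0011  0.0023] z [0.2281 0.245  0.2484]
0.05 315 x [-0.0043 -0.004  -0.0034  0.0012  0.002 ] z [0.2304 0.2479 0.2512]
0.07 299 x [-0.0042 -0.004  -0.0035  0.001   0.0019] z [0.2331 0.2503 0.2538]
0.09 283 x [-0.0044 -0.0041 -0.0034  0.0009  0.002 ] z [0.2358 0.2536 0.2567]
0.11 265 x [-0.0043 -0.004  -0.0036  0.0009  0.0019] z [0.2383 0.256  0.2596]
0.13 57 x [-0.0041 -0.004  -0.0038 -0.0024  0.0012] z [0.2377 0.2451 0.258 ]
car 0.005 678 ty [-0.017  -0.001   0.0178] tz [-0.0581 -0.0519 -0.0317]
car 0.015 2384 ty [-0.023   0.      0.0235] tz [-0.0369 -0.0343 -0.033 ]
car 0.025 2402 ty [-0.0109  0.0004  0.0114] tz [-0.0367 -0.0333 -0.0175]
car 0.035 856 ty [-0.011   0.0006  0.0115] tz [0.0047 0.0056 0.0141]
car 0.045 563 ty [-0.0108  0.0006  0.0114] tz [0.0045 0.0052 0.0162]
car 0.055 646 ty [-0.0136  0.0003  0.0141] tz [0.0044 0.0053 0.0118]
car 0.065 640 ty [-0.0136  0.      0.0142] tz [0.0046 0.0055 0.0125]
```

View pics/w2c.png

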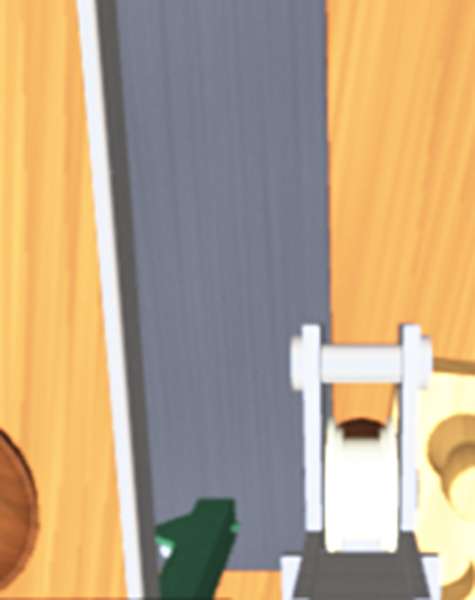

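Run:
```python
from h import *
from rig import robot
F=lambda: np.round(robot.read_force(),2)
R=Rf(YAW,SL)
robot.servo_line(tcp_for(-.085,.0766,.276,off=.0387),ori=R,speed=.1); print(robot.read_t(),F())
robot.servo_line(tcp_for(-.0009,.0766,.276,off=.0387),ori=R,speed=.06); robot.dwell(.2);print(robot.read_t(),F(),robot.read_position()-tcp_for(-.0009,.0766,.276,off=.0387))
p,d,pos,Rr=wristshot(robot,'pics/w3')
p,d=robot.grab_frame('scene');crop(p,210,120,370,320,3,'pics/scene3c.png')
```

```text
12.8417 [-0.59  0.05 -4.81]
14.5917 [-0.7   0.29 -4.79] [-1.35740900e-04 -3.74616326e-05  2.28426566e-04]
```

View pics/scene3c.png

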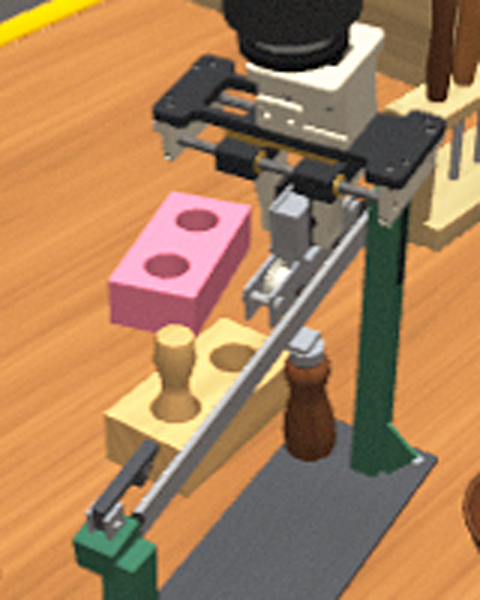

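View pics/w3.png

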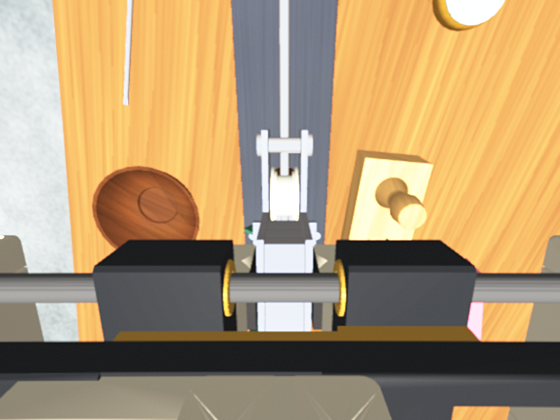

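Run:
```python
from h import *
from rig import robot
F=lambda: np.round(robot.read_force(),2)
R=Rf(YAW,SL)
robot.servo_line(tcp_for(-.0009,.0766,.262,off=.0387),ori=R,speed=.04);robot.dwell(.15)
f0=np.mean([robot.read_force() for _ in range(3)],axis=0);print(robot.read_t(),f0,robot.read_ft_torque())
z=.262
for i in range(20):
    z-=.0008
    robot.servo_line(tcp_for(-.0009,.0766,z,off=.0387),ori=R,speed=.012);robot.dwell(.08)
    f=np.array(robot.read_force());print(round(z,4),robot.read_position()[2].round(4),(f-f0).round(2),np.round(robot.read_ft_torque(),3))
    if f[2]-f0[2]>3.5: break
print(robot.read_t())
```

```text
15.3417 [-0.12964718 -0.57224304 -5.47972693] [-0.7716989  -0.06117995 -0.00391248]
0.2612 0.2996 [-0.8   0.75  0.08] [-0.812 -0.048  0.06 ]
0.2604 0.2987 [0.12 0.25 0.12] [-0.773 -0.095  0.03 ]
0.2596 0.2979 [ 0.46  0.   -0.62] [-0.806  0.015 -0.016]
0.2588 0.2971 [ 0.24 -0.27 -0.43] [-0.764 -0.13  -0.023]
0.258 0.2963 [-0.44  0.66 -1.05] [-0.765 -0.028 -0.014]
0.2572 0.2955 [ 0.06  1.3  -0.22] [-0.807 -0.036  0.022]
0.2564 0.2947 [ 1.2   0.93 -0.05] [-0.811 -0.012 -0.019]
0.2556 0.2939 [0.5  0.22 0.4 ] [-0.742 -0.093  0.031]
0.2548 0.2932 [ 0.29  0.12 -0.52] [-0.821 -0.084  0.022]
0.254 0.2929 [-1.64  0.49  5.21] [-1.01   0.335  0.055]
18.675
```

Run:
```python
from h import *
from rig import robot
def avg():
    a=[];b=[]
    for _ in range(6):
        a.append(robot.read_force());b.append(robot.read_ft_torque());robot.dwell(.03)
    return np.mean(a,0).round(2),np.mean(b,0).round(3)
print(avg(),robot.read_t())
p,d,pos,Rr=wristshot(robot,'pics/w4'); crop(p,230,80,340,250,3.5,'pics/w4c.png')
p,d=robot.grab_frame('scene');crop(p,280,170,340,250,7,'pics/scene4c.png')
R=Rf(YAW,SL)
for sx in (-.0016,-.0023):
    robot.servo_line(tcp_for(sx,.0766,.254,off=.0387),ori=R,speed=.01);print(sx,avg())
```

```text
(array([-1.31, -1.  ,  0.03]), array([-1.001,  0.402,  0.062])) 18.875
-0.0016 (array([ 2.2 , -1.14,  2.57]), array([-0.734, -0.746, -0.1  ]))
-0.0023 (array([ 4.52, -0.4 ,  4.02]), array([-0.441, -1.731, -0.219]))
```

View pics/w4c.png

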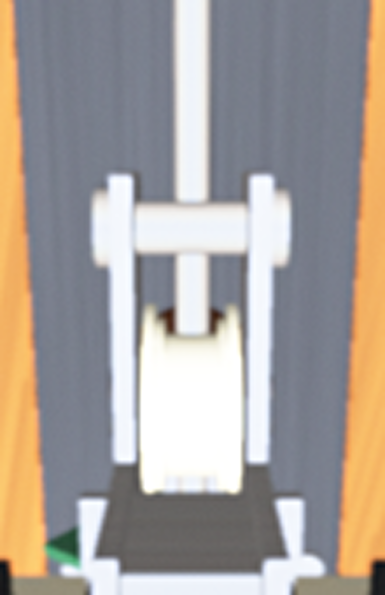

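View pics/scene4c.png

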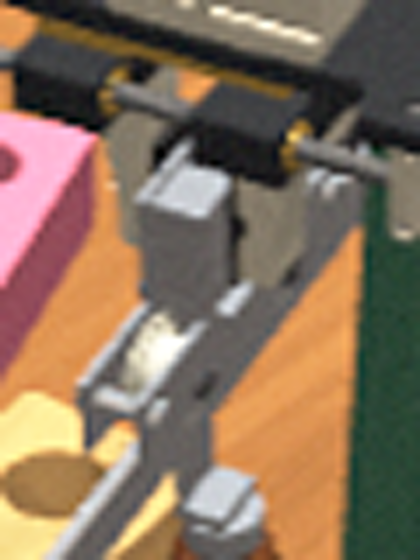

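Run:
```python
from h import *
from rig import robot
def avg():
    a=[];b=[]
    for _ in range(6):
        a.append(robot.read_force());b.append(robot.read_ft_torque());robot.dwell(.02)
    return np.mean(a,0).round(2),np.mean(b,0).round(3)
sx=-.0011
for t in (SL,.131):
    R=Rf(YAW,t)
    robot.servo_line(tcp_for(sx,.0766,.2560,tilt=t,off=.0387),ori=R,speed=.02);robot.dwell(.15);print(t,'free',avg())
    for z in (.2546,.2541,.2537):
        robot.servo_line(tcp_for(sx,.0766,z,tilt=t,off=.0387),ori=R,speed=.012);robot.dwell(.1)
        f,m=avg();print(z,f,m)
        if f[2]>-1: break
print(robot.read_t())
```

```text
0.1395 free (array([ 0.09,  0.1 , -4.67]), array([-0.85 ,  0.131, -0.002]))
0.2546 [-1.48 -0.96 -2.11] [-1.014  0.666  0.094]
0.2541 [-3.48 -1.95  2.34] [-1.099  1.337  0.186]
0.131 free (array([ 0.05, -0.04, -5.28]), array([-0.718, -0.038, -0.008]))
0.2546 [ 0.01 -0.1  -3.12] [-0.711 -0.     0.013]
0.2541 [-0.69 -1.63  0.88] [-0.659  0.295  0.056]
22.725
```

Run:
```python
from h import *
from rig import robot
print(robot.read_t(),robot.read_force()); robot.move_gripper(1.0)
print(robot.read_t(),robot.read_force(),robot.read_grip_width())
p,d,pos,Rr=wristshot(robot,'pics/w5')
p,d=robot.grab_frame('scene');cv2.imwrite('pics/scene5.png',p[:,:,::-1])
```

```text
22.725 [-0.90425091 -1.03475519  0.89620582]
23.8833 [ 0.73680857 -0.91502018  0.15472307] 0.9989928390263081
```

View pics/w5.png

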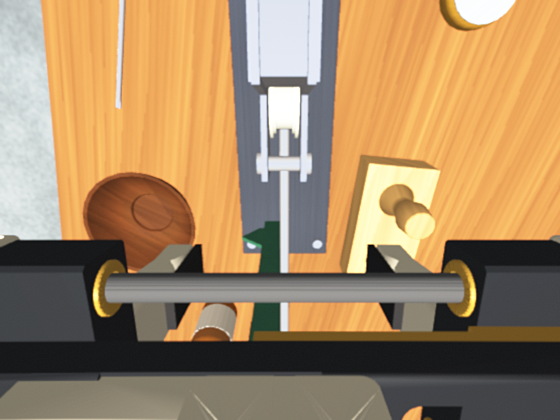

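View pics/scene5.png

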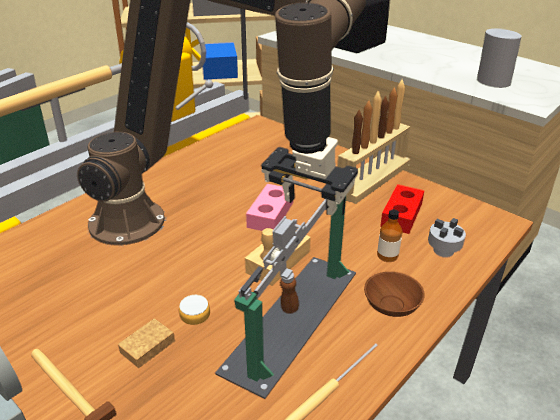

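Run:
```python
from h import *
from rig import robot
t=.131
robot.servo_line(tcp_for(-.0011,.0766,.34,tilt=t),ori=Rf(YAW,t),speed=.1)
robot.dwell(2.0)
for k in (6,7):
    if k==7: robot.dwell(1.0)
    for n in ('scene','top'):
        p,d=robot.grab_frame(n); np.savez(f'pics/{n}{k}.npz',p=p,d=d)
p=np.load('pics/scene7.npz')['p'];crop(p,215,220,345,340,5,'pics/scene7c.png')
p=np.load('pics/top7.npz')['p'];crop(p,300,110,425,200,6,'pics/top7c.png')
ex,ey=fr(YAW)
for k in (6,7):
  for n in('scene','top'):
    ci=robot.camera_info(n);T=T_wc(robot,n);d=np.load(f'pics/{n}{k}.npz')['d'];C=cloud(ci,T,d);Q=C[d>0];q=np.c_[(Q-C0)@ex,(Q-C0)@ey,Q[:,2]]
    e=.221+(q[:,1]+.171)*.1345; h=q[:,2]-e
    m=(abs(q[:,0])<.016)&(q[:,1]<.02)&(h>.068)&(h<.085); s=q[m]
    print(k,n,len(s),'head y',np.percentile(s[:,1],[0,2,50,98,100]).round(4) if len(s) else '')
    m=(abs(q[:,0])<.016)&(q[:,1]<.02)&(q[:,1]>-.2)&(h>.026)&(h<.04); s=q[m]
    print('   plates',len(s),np.percentile(s[:,1],[0,2,50,98,100]).round(4))
print(robot.read_t(),robot.read_force())
```

```text
6 scene 269 head y [-0.1241 -0.1212 -0.0984 -0.0729 -0.0688]
   plates 342 [-0.1993 -0.1978 -0.1192 -0.0264 -0.0239]
6 top 212 head y [-0.1233 -0.1216 -0.097  -0.0726 -0.0714]
   plates 246 [-0.1998 -0.197  -0.0822 -0.0253 -0.023 ]
7 scene 269 head y [-0.1254 -0.1209 -0.099  -0.0724 -0.0689]
   plates 353 [-0.1996 -0.1975 -0.1186 -0.026  -0.0216]
7 top 217 head y [-0.1235 -0.122  -0.0966 -0.0729 -0.0711]
   plates 249 [-0.2    -0.1972 -0.0803 -0.0262 -0.0241]
28.1917 [ 0.63497068 -0.27655245  0.28489342]
```

View pics/scene7c.png

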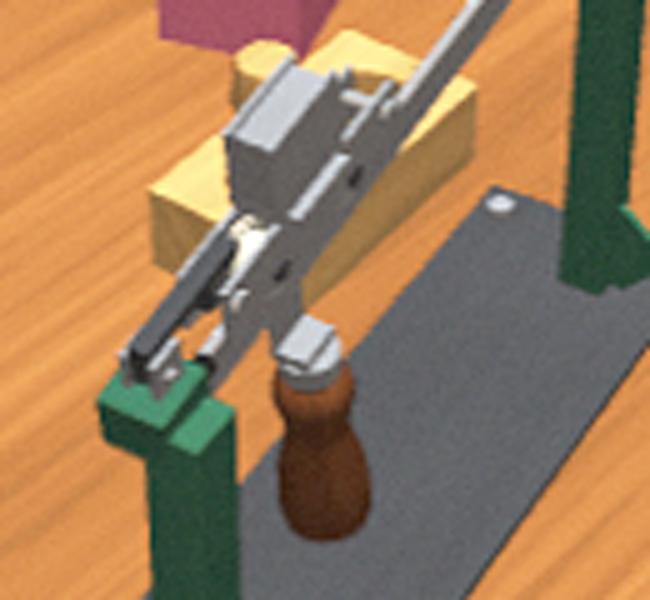

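View pics/top7c.png

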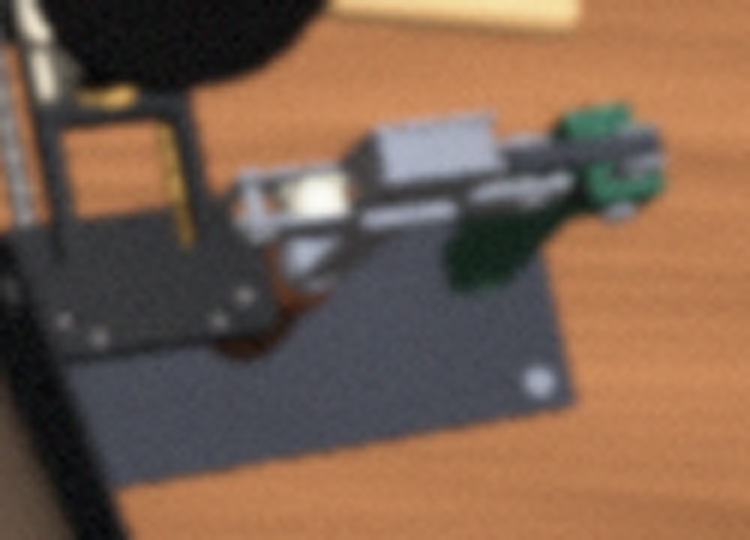

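Run:
```python
from h import *
from rig import robot
t=.135; R=Rf(YAW,t); ex,ey=fr(YAW)
dr=cv2.Rodrigues(ex*t)[0]@ey; u=cv2.Rodrigues(ex*t)[0]@EZ
stop=C0+ex*-.0011+ey*-.171+EZ*.221
P=lambda s,h: stop+dr*s+u*h
robot.move_gripper(0.0)
robot.servo_line(P(.200,.09),ori=R,speed=.15)
robot.servo_line(P(.200,.013),ori=R,speed=.1); robot.dwell(.3)
def fav():
    a=[]
    for _ in range(4): a.append(robot.read_force());robot.dwell(.01)
    return np.mean(a,0)
f0=fav();print(robot.read_t(),f0.round(2),robot.read_position()-P(.2,.013))
p,d,pos,Rr=wristshot(robot,'pics/w8'); p,d=robot.grab_frame('scene');crop(p,215,200,345,320,5,'pics/scene8c.png')
ci=robot.camera_info('wrist');z=np.load('pics/w8.npz');C=cloud(ci,T_wc(robot,'wrist',z['pos'],z['R']),z['d'])[z['d']>0]
q=np.c_[(C-stop)@ex,(C-stop)@dr,(C-stop)@u]
for lo,hi in((.026,.04),(.068,.085)):
    m=(abs(q[:,0])<.016)&(q[:,2]>lo)&(q[:,2]<hi);print(lo,m.sum(),np.percentile(q[m,1],[0,2,50,98,100]).round(4) if m.any() else '')
```

```text
31.4833 [-0.19  0.18  0.  ] [ 1.28650588e-04 -6.22174217e-05  3.72859431e-04]
0.026 2603 [0.1049 0.1086 0.1312 0.1909 0.1952]
0.068 4926 [0.096  0.097  0.1036 0.1619 0.1976]
```

View pics/w8.png

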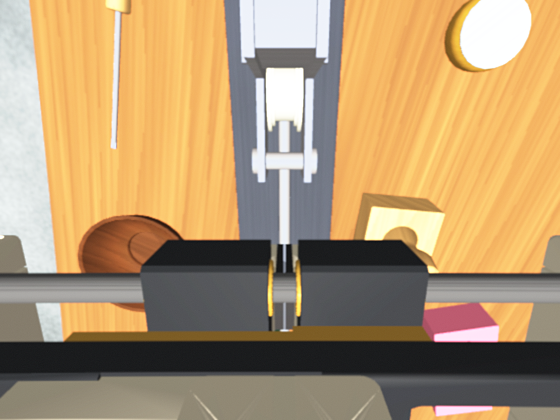

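View pics/scene8c.png

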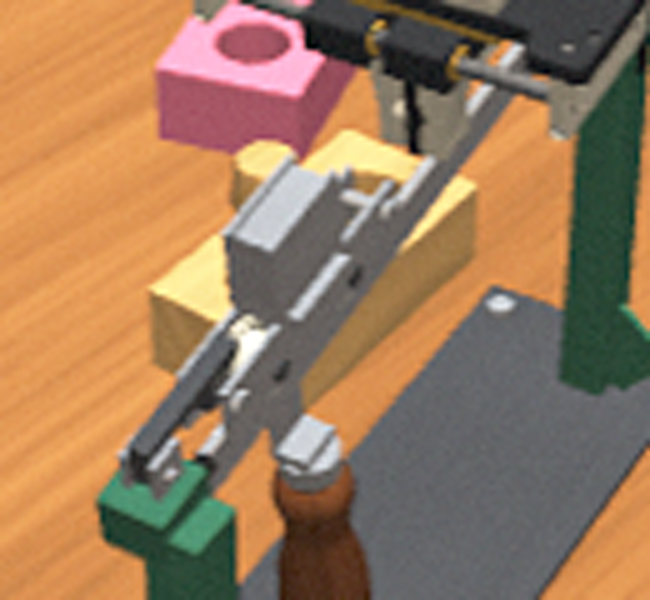

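Run:
```python
from h import *
from rig import robot
t=.135; R=Rf(YAW,t); ex,ey=fr(YAW)
dr=cv2.Rodrigues(ex*t)[0]@ey; u=cv2.Rodrigues(ex*t)[0]@EZ
stop=C0+ex*-.0011+ey*-.171+EZ*.221
P=lambda s,h: stop+dr*s+u*h
def fav():
    a=[]
    for _ in range(4): a.append(robot.read_force());robot.dwell(.01)
    return np.mean(a,0)
f0=fav(); s=.172
robot.servo_line(P(s,.013),ori=R,speed=.04)
for i in range(45):
    s-=.001
    robot.servo_line(P(s,.013),ori=R,speed=.012)
    f=fav()-f0; F=f@dr
    print(round(s,4),((robot.read_position()-stop)@dr).round(4),f.round(1),F.round(2))
    if F>9 or s<.1455: break
print(robot.read_t())
p,d=robot.grab_frame('scene');crop(p,215,200,345,320,5,'pics/scene9c.png')
```

```text
0.171 0.1712 [ 0.  -0.3 -0.2] -0.32
0.17 0.17 [ 0.   0.  -0.4] -0.04
0.169 0.1689 [ 0.1  0.1 -0.1] 0.04
0.168 0.168 [ 0.3 -0.2 -0.5] -0.3
0.167 0.167 [-0. -0.  0.] -0.02
0.166 0.1659 [-0.5 -0.2 -0.2] -0.1
0.165 0.165 [-0.1 -0.  -0. ] 0.01
0.164 0.1642 [-0.1  1.6  0.3] 1.65
0.163 0.1633 [-1.   3.7  1.1] 3.92
0.162 0.1621 [-1.2  4.   0.9] 4.25
0.161 0.1604 [-0.1  1.1 -0.1] 1.06
0.16 0.1596 [-0.1  0.2 -0.3] 0.19
0.159 0.1589 [-0.2  0.1  0.1] 0.13
0.158 0.158 [-0.1 -0.3  0.1] -0.31
0.157 0.157 [-0.  -0.  -0.2] -0.05
0.156 0.156 [-0.2  0.2  0. ] 0.23
0.155 0.1549 [ 0.2 -0.  -0.4] -0.09
0.154 0.1539 [ 0.2 -0.3  0. ] -0.34
0.153 0.1529 [-0.1 -0.1  0.2] -0.06
0.152 0.152 [ 0.5  0.1 -0.4] -0.1
0.151 0.151 [ 0.1 -0.3 -0.1] -0.31
0.15 0.15 [-0.3 -0.1  0. ] -0.04
0.149 0.149 [-0.  -0.1 -0.1] -0.06
0.148 0.1479 [ 0.2  0.1 -0.1] 0.07
0.147 0.1477 [-1.5  4.4  1.4] 4.8
0.146 0.1475 [-2.8  8.2  2.9] 8.92
0.145 0.1474 [-3.6 11.3  4.4] 12.22
40.1167
```

View pics/scene9c.png

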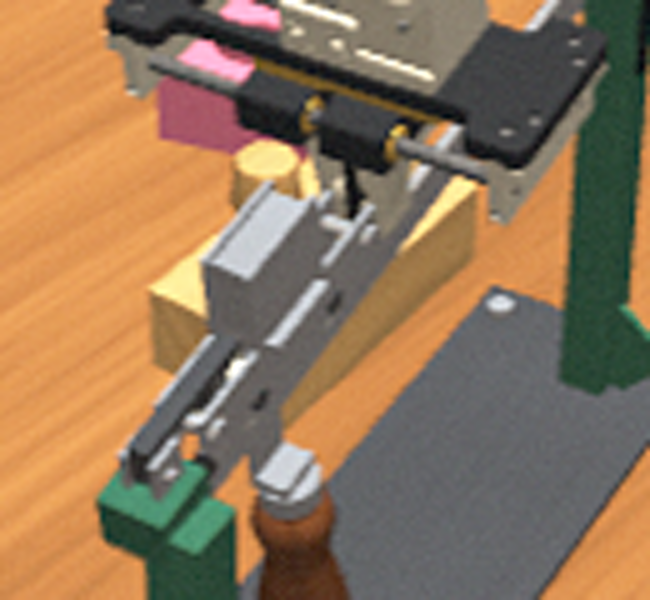

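Run:
```python
from h import *
from rig import robot
t=.135; R=Rf(YAW,t); ex,ey=fr(YAW)
dr=cv2.Rodrigues(ex*t)[0]@ey; u=cv2.Rodrigues(ex*t)[0]@EZ
stop=C0+ex*-.0011+ey*-.171+EZ*.221
P=lambda s,h: stop+dr*s+u*h
robot.servo_line(P(.185,.013),ori=R,speed=.05)
robot.servo_line(P(.200,.13),ori=R,speed=.12)
robot.goto([.50,.28,.42],Rf(YAW)); robot.dwell(.5)
for n in ('scene','top'):
    p,d=robot.grab_frame(n); np.savez(f'pics/{n}10.npz',p=p,d=d); cv2.imwrite(f'pics/{n}10.png',p[:,:,::-1])
    ci=robot.camera_info(n);T=T_wc(robot,n);C=cloud(ci,T,d)[d>0];q=np.c_[(C-stop)@ex,(C-stop)@dr,(C-stop)@u]
    m=(abs(q[:,0])<.016)&(q[:,2]>.068)&(q[:,2]<.085)&(q[:,1]<.2);print(n,np.percentile(q[m,1],[0,2,50,98,100]).round(4),q[m].mean(0).round(4))
    if n=='top':
        for nm,x0,y0,x1,y1,lo,hi in [('spindle',275,205,300,235,.09,.13),('tin',350,215,385,250,.025,.05),('cork',392,215,440,250,.02,.05)]:
            Cf=cloud(ci,T,d)[y0:y1,x0:x1].reshape(-1,3);Cf=Cf[(Cf[:,2]>lo)&(Cf[:,2]<hi)];print(nm,len(Cf),np.mean(Cf,0).round(4))
p=np.load('pics/scene10.npz')['p'];crop(p,215,220,345,340,5,'pics/scene10c.png')
p=np.load('pics/top10.npz')['p'];crop(p,215,110,425,255,3.8,'pics/top10c.png')
print(robot.read_t(),robot.read_position(),robot.read_force())
```

```text
scene [0.0417 0.0432 0.0656 0.0922 0.0935] [0.0018 0.0666 0.0739]
top [0.0407 0.0429 0.0674 0.0916 0.0939] [-0.0001  0.0679  0.0737]
spindle 64 [0.4757 0.1264 0.1213]
tin 443 [ 0.458  -0.121   0.0334]
cork 859 [ 0.457  -0.2648  0.0316]
43.975 [0.50006137 0.27991143 0.4200059 ] [ 0.22884915 -0.14267665 -0.19225744]
```

View pics/scene10c.png

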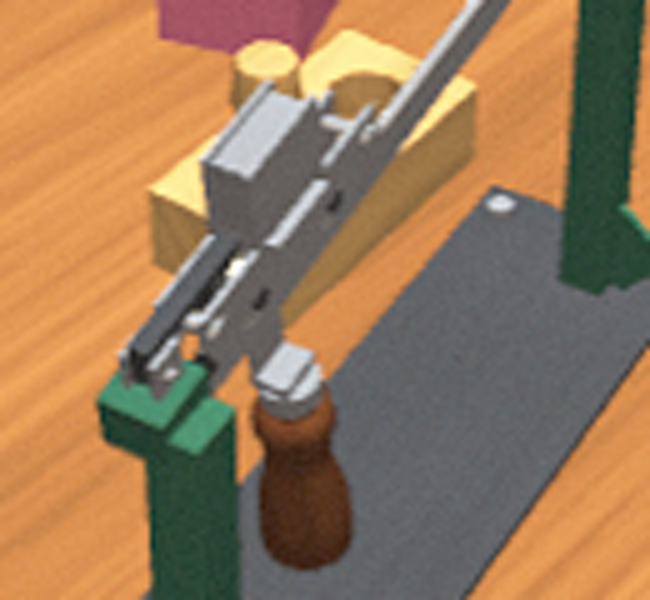

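View pics/top10c.png

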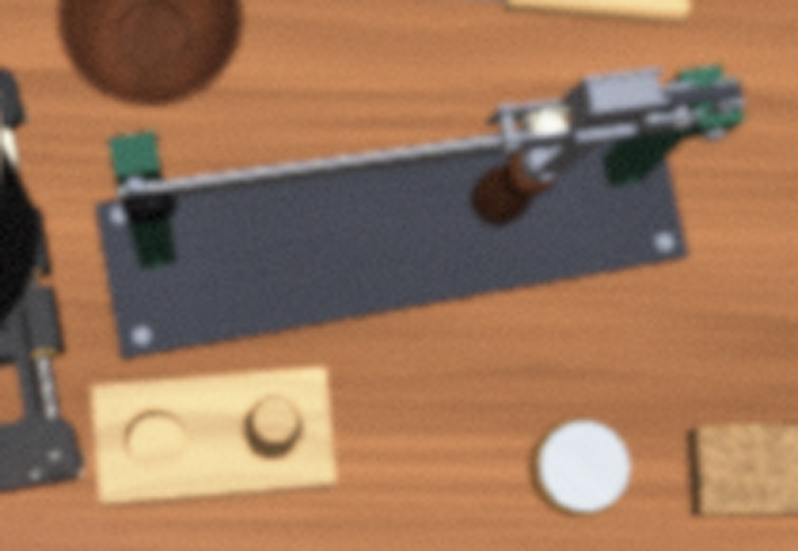

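Run:
```python
from rig import robot
print(robot.job_done(),robot.read_t())
```

```text
the job is handed in; nothing more can be done
the job is handed in; nothing more can be done
```

The roller carrier is home on the rail, standing against the buffers behind the spring catch, and the job was handed in at about 44 s of the 72 s allowed.

- **Lift and hook:** I gripped the carrier by its head, lifted it out of the block and hooked it on from the stand's -x side, about 250 mm uphill of the buffers. The slope looked like 0.139 rad in the pictures. The wrist moments suggested only one wheel was touching at that tilt, so I lowered it at 0.131 rad instead.
- **Release:** I let go once the rail was carrying its full weight, with about 6 N on the rail. While finding the rail's middle, a small sideways move put about 4.5 N of sideways load on the rail, still well under the 25 N limit.
- **Roll and push:** The carrier rolled down by itself and stopped at the catch, about 16 mm short of home. A push that peaked at about 4.3 N took it past the catch. It then moved freely until it met the buffers, and I pressed to about 12 N there to confirm.

**Last checks:**
- With the arm clear, the carrier's origin read about 67 to 68 mm uphill of the buffers, against a home range of 67 to 71 mm. My cameras are only good to about 2 mm, so the firm stop against the buffers is the stronger evidence.
- The scene camera's average read slightly low at 66.6 mm, and the top camera gave 67.9 mm.
- That the catch dropped behind the bolt I judged from the push force falling away and from the carrier staying put. I did not see the latch clearly.
- The wax tin and the sanding block had not moved (within 0.5 mm). The spindle's average shifted about 1.5 mm, but the carrier's end lay in that patch of the first picture, and the spindle looks the same in both pictures.

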